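# Shut the scanner lid and start the scan

## Task

Scan the passport that lies on the flatbed scanner's glass: with the fingertips, push the scanner's open lid all the way down until it is fully shut, without slamming it, then press the start button (the large round one on the strip beside the lid) and let it come back up. Do not start before the lid is shut, do not open the lid further, press no other button, pick nothing up, and leave the passport and everything else on the desk where it is.

Things in the scene. Friction and masses are not known exactly. Their poses are not given: they have to be found in the camera images.
- scanner: white flatbed scanner fixed to the desk, 340 (x) x 350 (y) x 55 mm high; origin at the centre of its underside, z up. The glass and the lid take up its left part (y from -95 to +165 mm), a button strip its right edge (y from -175 to -95 mm); the flat top of both is 55 mm above the desk
- lid (a joint): opening angle of the scanner's lid in rad: 0 = fully shut, grows as it opens, stop at 1.5; starts 0.8 to 1.2. A stiff hinge holds the lid wherever it is left; pushing it shut near its free edge takes less than about 4 N
- lid_hinge (a point): middle of the lid's hinge line, in scanner coordinates at x 0, y +165, z 55 mm; the hinge line runs along scanner x. The lid is a grey plate 330 mm (along x) by 260 mm; when open its free edge is up and it leans over the glass. Site axes turn with the lid: -y points from the hinge to the free edge, z is the normal of the lid's outer (upper) face, which lies 22 mm from the hinge line along that z
- lid_edge (a point): middle of the lid's free edge on its outer face, 260 mm from the hinge along the lid (0, -260, 22 mm from lid_hinge in the lid's axes); 77 mm above the desk when shut; axes as lid_hinge
- start (a joint): travel of the start button in m: 0 = up, 0.005 = fully down; it springs back, fully down takes about 4 N
- start_top (a point): centre of the top face of the start button: a white round cap 32 mm across, the largest of three on the strip, standing 11 mm above the strip (66 mm above the desk), pressed straight down. The three buttons sit in a row on the strip (scanner y -135 mm, x -100, -30 and +40 mm) in an order that changes
- power (a joint): travel of the small button in m, as start; not to be pressed
- power_top (a point): centre of the top of the small round white button, 18 mm across, 11 mm tall
- copy (a joint): travel of the oblong button in m, as start; not to be pressed
- copy_top (a point): centre of the top of the oblong white button, 34 (along the strip) x 14 mm, 11 mm tall
- passport: blue passport booklet, 125 x 88 x 5 mm, loose on the glass; the shut lid clears it; origin at the centre of its underside
- stamp: upright wooden rubber stamp, 24 mm across, 50 mm tall, standing on the far end of the scanner's button strip, its middle at least 85 mm from the nearest button; origin at the centre of its underside; must stay where it stands
- stapler: black desk stapler, 130 x 34 x 60 mm, on the desk just outside the hinged side of the scanner; origin at the centre of its underside; must stay where it stands
- mug: white mug, 80 mm across, 90 mm tall; origin at the centre of its underside; must stay where it stands
- inkpad: flat black ink pad case, 110 x 70 x 18 mm; origin at the centre of its underside; must stay where it stands
- glue: upright white glue stick, 28 mm across, 92 mm tall; origin at the centre of its underside; must stay where it stands
- tape: grey tape dispenser, 130 x 50 x 85 mm; origin at the centre of its underside; must stay where it stands

How it is judged:
By the outcome, as a careful person would: the job done as asked, in the order asked, and still so for the second after the job is handed in, with the robot touching nothing.
It also fails if it takes over 38 s, if anything falls off the work surface, if the arm or the gripper's body presses on something with over 40 N, if the wrist force passes 120 N, or if a joint passes its speed limit or range.

## Robot

A 6-joint arm with a two-finger parallel gripper is mounted at the origin on the work surface. World frame = base frame: x ahead of the robot, y to its left, z up, the work surface at z = 0. Lengths are in m, angles in rad, forces in N, time in s.
With the tool pointing down it reaches from about 0.35 to 1 m from the base axis. Payload 7.1 kg.
Tool frame: the origin (TCP) lies between the finger pads; the fingertips stand 22 mm ahead of it and the grasp point (between the pads) lies 3 mm ahead of it; x points along the fingers, y is the direction in which the jaws open and shut, and the axes are right-handed (so a half turn about x gives the same grasp; the last joint's range is limited). The gripper opens to 85 mm and grips with 20 to 120 N. Pads are 22 mm wide; open, the fingers measure 114 mm over their backs; the gripper's body (76 mm by 85 mm) begins 54 mm behind the grasp point. The pads swing forward as they close: fully open they stand 13 mm farther back than shut.
Start: joints at [1.18, 0.423, 1.63, -0, 1.089, -0.019], TCP at [0.227, 0.582, 0.227] pointing down, gripper open.
Joint ranges: [-3, 3], [-0.9, 2.11], [0.09, 2.58], [-1.31, 4.45], [0.11, 2.69], [-2.54, 2.54]. Speed limits (rad/s): [2.39, 2.39, 3.01, 3.14, 3.14, 3.14].

## Interface

Orientations are given as a rotation vector (axis times angle).
In Python, from rig import manip gives the robot as it stands. The module is installed in compiled form; this text tells all that it offers. Calls block until the motion is done:
- manip.move_to(position, orientation): joint-space move of the TCP to a pose.
- manip.servo_line(position, orientation=None, rate=0.15): straight line of the TCP; orientation=None keeps the orientation; rate is the mean speed in m/s.
- manip.set_joints(angles): joint-space move.
- manip.command_gripper(opening, f_grip=None): finger opening in m; f_grip is the grip in N (None keeps the last); returns when the fingers have stopped.
- manip.hold(seconds).
- manip.solve_ik(position, orientation): joint angles nearest the present ones, or None.
- manip.camera(name): name is "scene" or "top" or "wrist"; returns a dict with "image" (384x512x3 uint8, red, green, blue), "fx", "fy", "cx", "cy" (pixels), "cam_to_world" (4x4, takes a point from camera to world coordinates); the wrist camera has in their place "mount" (4x4, takes a point from camera to tool coordinates, whose origin is the TCP and whose axes are the tool frame's). Camera axes: x right, y down, z forward; pixel columns grow to the right and rows downward; lengths in m; the calibration is good to about 2 mm. A picture is of the moment at which its call begins: read the wrist's pose just before it. There is no depth.
A pose or a line that the arm cannot do raises manip.IKError and nothing moves.
- manip.sign_off(): hands the job in, once; it reports no verdict.
Readings, each from a call of its own:
- manip.get_time(): time.
- manip.get_joint_positions(): joint angles.
- manip.get_joint_vel(): joint speeds.
- manip.get_tau(): joint torques, N m.
- manip.get_position(): TCP position.
- manip.get_ee_rot(): TCP orientation.
- manip.get_contact_force(): force on the tool from outside, world axes, zero at the start.
- manip.get_torque(): the same for the moment, N m.
- manip.get_width(): finger opening in m.
Only numpy, scipy, OpenCV 4.12 (cv2) and the standard library are available. Lean on these libraries where they do the work, as an engineer would, in place of code of your own. Each camera call takes 0.05 s, during which the arm holds its last target.

## Working session

There is one attempt and no reset: what is moved stays moved. The work goes in short steps, each a Python script; the robot and the scene stay as the last script left them, time stands still between calls to the robot, and variables do not carry over. Pictures are saved under pics/ and viewed, and the job is handed in when it is done.

```bash
mkdir -p pics; python3 - <<'E'
from rig import manip
import cv2,pickle
d={}
for n in ["scene","top","wrist"]:
    c=manip.camera(n); d[n]=c
    cv2.imwrite(f"pics/{n}0.png",cv2.resize(c["image"][:,:,::-1],(800,600),interpolation=cv2.INTER_CUBIC))
    print(n,c["fx"],c["cx"],c["cy"],c.get("cam_to_world",c.get("mount")))
pickle.dump(d,open("d0.pkl","wb"))
print(manip.get_time(),manip.get_position(),manip.get_ee_rot())
E
```

```text
scene 489.06545409563415 258.329770953912 196.19349763500648 [[-0.83386908  0.41957045 -0.35864048  1.09572948]
 [ 0.55195638  0.63685766 -0.53829032  0.84955885]
 [ 0.00255222 -0.64681756 -0.7626405   1.29035083]
 [ 0.          0.          0.          1.        ]]
top 430.6956077917111 259.38671697351305 195.62574229896072 [[-0.01681595 -0.9943207   0.10508841  0.40121296]
 [-0.9998525   0.01708999  0.00170773  0.00604308]
 [-0.00349399 -0.1050442  -0.99446142  1.47253722]
 [ 0.          0.          0.          1.        ]]
wrist 271.17005988412626 254.22090943856472 185.01095871990321 [[ 1.38963590e-03 -2.81441877e-01  9.59577271e-01 -1.48067190e-01]
 [ 9.99999019e-01  2.21513727e-04 -1.38320419e-03  6.31075588e-04]
 [ 1.76732046e-04  9.59578251e-01  2.81441909e-01 -7.13643674e-02]
 [ 0.00000000e+00  0.00000000e+00  0.00000000e+00  1.00000000e+00]]
0.15 [0.22687988 0.58191294 0.22611929] [ 0.29083744  1.55129195 -0.29265571]
```

View pics/top0.png

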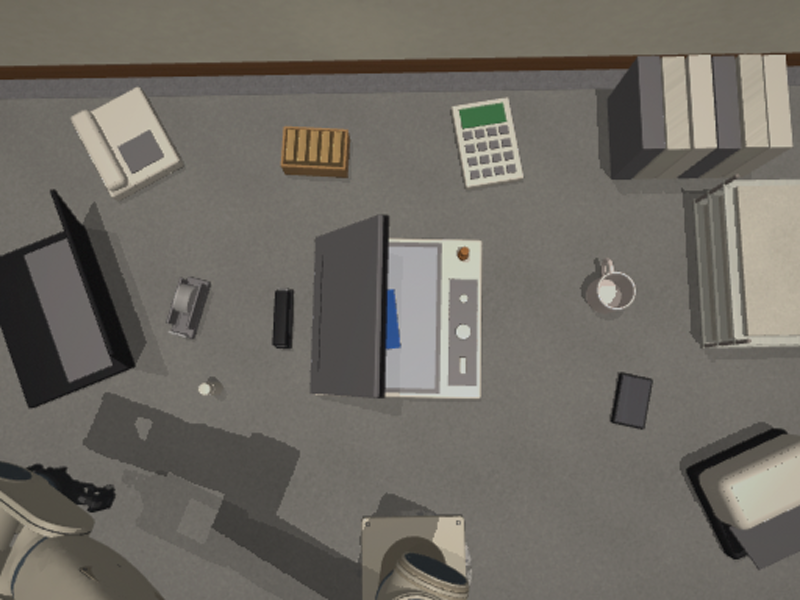

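View pics/scene0.png

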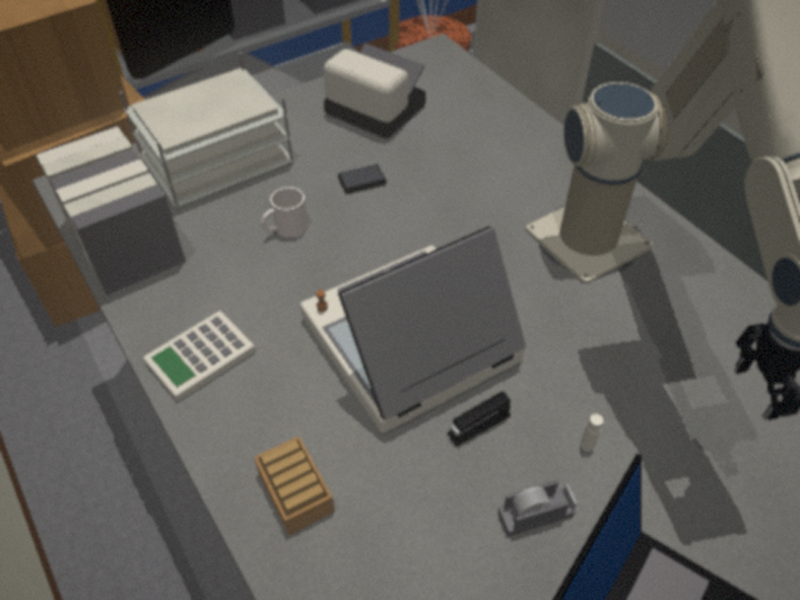

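View pics/wrist0.png

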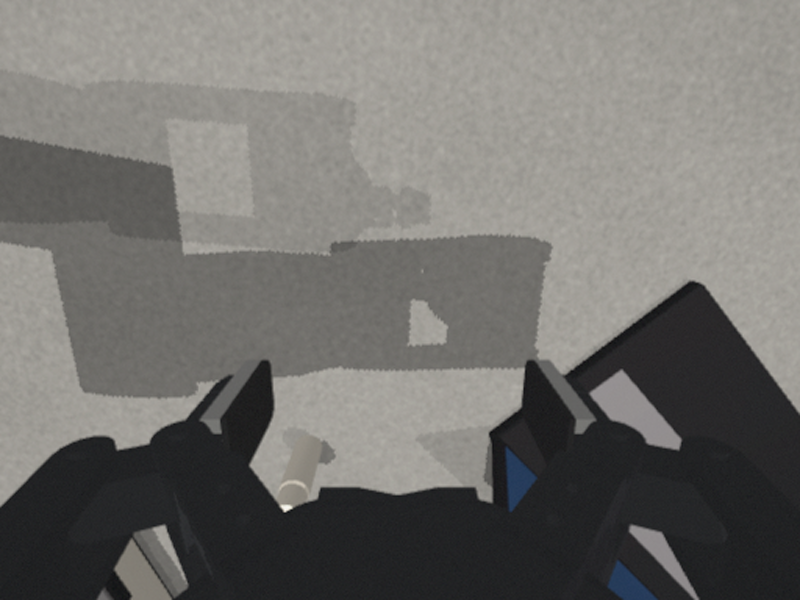

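The top view shows the scanner at about (310-480, 215-400). The lid leans over the left part, and the strip on the right has the small, round and oblong buttons at (463,298), (463,332) and (463,366). I'll enlarge it for exact corners.

```bash
python3 - <<'E'
import cv2,pickle
d=pickle.load(open("d0.pkl","rb"))
for n,(u0,v0,w,h) in {"top":(190,130,130,130),"scene":(185,140,160,140)}.items():
    im=d[n]["image"][v0:v0+h,u0:u0+w,::-1]
    s=600//h
    im=cv2.resize(im,None,fx=s,fy=s,interpolation=cv2.INTER_CUBIC)
    for k in range(0,w,10):
        cv2.putText(im,str(u0+k),(k*s,8),0,.3,(0,255,255),1); cv2.line(im,(k*s,10),(k*s,16),(0,255,255))
    for k in range(0,h,10):
        cv2.putText(im,str(v0+k),(0,k*s+4),0,.3,(0,255,255),1); cv2.line(im,(22,k*s),(28,k*s),(0,255,255))
    cv2.imwrite(f"pics/{n}crop.png",im); print(im.shape,s)
E
```

```text
(520, 520, 3) 4
(560, 640, 3) 4
```

View pics/topcrop.png

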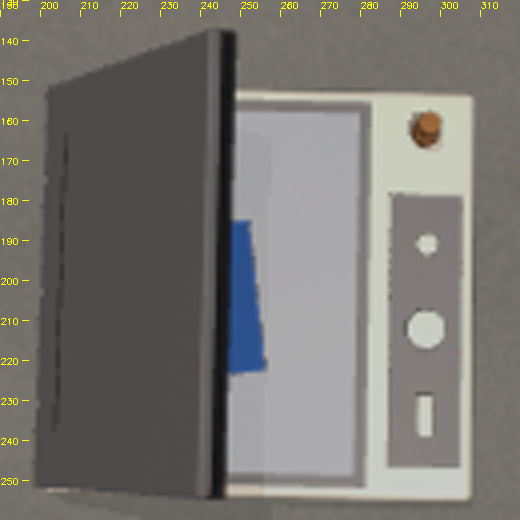

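View pics/scenecrop.png

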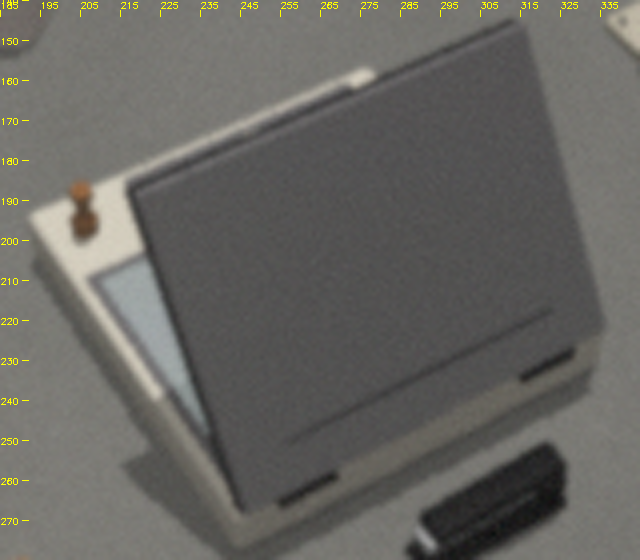

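```bash
cat > h.py <<'E'
import numpy as np,pickle
from scipy.optimize import least_squares
def proj(c,P):
    T=np.linalg.inv(np.array(c["cam_to_world"])); p=T[:3,:3]@P+T[:3,3]
    return np.array([c["fx"]*p[0]/p[2]+c["cx"],c["fy"]*p[1]/p[2]+c["cy"]])
def Rz(w): return np.array([[np.cos(w),-np.sin(w),0],[np.sin(w),np.cos(w),0],[0,0,1]])
def S2W(s,p): return Rz(s[2])@np.array(p)+np.array([s[0],s[1],0])
def L(a,x,y,z): return [x, .165+y*np.cos(a)+z*np.sin(a), .055-y*np.sin(a)+z*np.cos(a)]
E
python3 - <<'E'
from h import *
d=pickle.load(open("d0.pkl","rb"))
t=lambda u,v:(190+u/4-.375,130+v/4-.375); sc=lambda u,v:(185+u/4-.375,140+v/4-.375)
S=lambda x,y,z:(lambda a:[x,y,z])
E_=lambda x,y,z:(lambda a:L(a,x,y,z))
ob=[("top",t(471,96),S(.17,-.175,.055)),("top",t(470,499),S(-.17,-.175,.055)),
("top",t(426,329),S(-.03,-.135,.066)),("top",t(427,244),S(.04,-.135,.066)),("top",t(425,416),S(-.1,-.135,.066)),
("top",t(209,30),E_(.165,-.26,.022)),("top",t(197,495),E_(-.165,-.26,.022)),
("top",t(48,88),E_(.165,0,.022)),("top",t(37,487),E_(-.165,0,.022)),
("scene",sc(30,213),S(.17,-.175,.055)),
("scene",sc(137,193),E_(.165,-.26,.022)),("scene",sc(522,30),E_(-.165,-.26,.022)),
("scene",sc(243,512),E_(.165,0,.022)),("scene",sc(605,325),E_(-.165,0,.022)),]
def f(p): return np.concatenate([proj(d[c],S2W(p[:3],g(p[3])))-np.array(uv) for c,uv,g in ob])
r=least_squares(f,[.4,0,0,1],loss="soft_l1")
print(r.x); print(np.round(f(r.x).reshape(-1,2),2))
p=r.x
for n,q in dict(start=[-.03,-.135,.066],edge=L(p[3],0,-.26,.022),hinge=[0,.165,.055]).items(): print(n,S2W(p,q))
E
```

```text
[ 0.5298405   0.02225314 -0.03902322  0.97722007]
[[ 1.45 -1.05]
 [ 0.64  0.78]
 [ 0.22 -0.08]
 [ 0.25 -0.08]
 [ 0.18 -0.35]
 [ 0.36 -0.92]
 [ 0.18  0.88]
 [-0.39 -0.6 ]
 [-1.35 -0.15]
 [-1.03 -0.42]
 [-0.23 -0.03]
 [ 1.61 -2.49]
 [ 1.34  1.18]
 [ 1.52  1.22]]
start [ 0.49459654 -0.11147369  0.066     ]
edge [0.53131564 0.06003558 0.28283112]
hinge [0.5362777  0.18712752 0.055     ]
```

```bash
cat >> h.py <<'E'
from scipy.spatial.transform import Rotation as Ro
s=[.5298,.0222,-.03]; A0=.977
def pose(a,k,r=.24,off=0.,sgn=1,x=0.,tip=.022):
    """TCP pose: fingertip on outer face at r from hinge, off above; tool tilt k*a"""
    R3=Rz(s[2]); b=k*a
    n=np.array([0,np.sin(a),np.cos(a)]); t=np.array([0,np.sin(b),np.cos(b)])
    P=S2W(s,np.array(L(a,x,-r,.022))+n*off+t*tip)
    X=-R3@t; Y=R3@np.array([sgn,0,0]); Z=np.cross(X,Y)
    return P,Ro.from_matrix(np.c_[X,Y,Z]).as_rotvec()
E
python3 - <<'E'
from h import *
from rig import manip
print(Ro.from_rotvec(manip.get_ee_rot()).as_matrix().round(2))
for k in (1,.7,.5,0):
  for sgn in (1,-1):
    print(k,sgn)
    for a,off in ((.977,.08),(.977,.0),(.5,0),(0,0)):
        p,o=pose(a,k,off=off,sgn=sgn); q=manip.solve_ik(p,o)
        print(p.round(3),None if q is None else np.round(q,2))
E
```

```text
[[-0.    0.36  0.93]
 [-0.    0.93 -0.36]
 [-1.   -0.   -0.  ]]
1 1
[0.534 0.156 0.323] [ 0.63  0.54  1.53 -0.73  1.75  0.79]
[0.532 0.089 0.279] [ 0.55  0.54  1.65 -0.77  1.61  0.82]
[ 0.529 -0.002  0.209] [ 0.24  0.39  1.83 -0.54  1.13  0.56]
[ 0.528 -0.053  0.099] [-0.12  0.48  1.92  0.    0.75 -0.09]
1 -1
[0.534 0.156 0.323] [ 0.63  0.54  1.53 -0.73  1.75 -2.35]
[0.532 0.089 0.279] [ 0.55  0.54  1.65 -0.77  1.61 -2.32]
[ 0.529 -0.002  0.209] None
[ 0.528 -0.053  0.099] None
0.7 1
[0.534 0.151 0.328] [ 0.55  0.41  1.57 -0.56  1.58  0.69]
[0.532 0.085 0.283] [ 0.46  0.41  1.69 -0.6   1.44  0.69]
[ 0.529 -0.005  0.21 ] [ 0.16  0.35  1.84 -0.4   1.06  0.41]
[ 0.528 -0.053  0.099] [-0.12  0.48  1.92  0.    0.75 -0.09]
0.7 -1
[0.534 0.151 0.328] [ 0.55  0.41  1.57 -0.56  1.58 -2.45]
[0.532 0.085 0.283] [ 0.46  0.41  1.69 -0.6   1.44 -2.45]
[ 0.529 -0.005  0.21 ] None
[ 0.528 -0.053  0.099] None
0.5 1
[0.534 0.148 0.33 ] [ 0.48  0.34  1.6  -0.43  1.47  0.61]
[0.532 0.081 0.286] [ 0.38  0.33  1.71 -0.46  1.33  0.57]
[ 0.529 -0.007  0.211] [ 0.11  0.33  1.85 -0.29  1.02  0.3 ]
[ 0.528 -0.053  0.099] [-0.12  0.48  1.92  0.    0.75 -0.09]
0.5 -1
[0.534 0.148 0.33 ] [ 0.48  0.34  1.6  -0.43  1.47 -2.54]
[0.532 0.081 0.286] None
[ 0.529 -0.007  0.211] None
[ 0.528 -0.053  0.099] None
0 1
[0.533 0.137 0.333] [0.23 0.2  1.68 0.   1.25 0.26]
[0.531 0.071 0.288] [0.11 0.22 1.77 0.   1.15 0.14]
[ 0.529 -0.013  0.211] [-0.05  0.3   1.85  0.    0.98 -0.02]
[ 0.528 -0.053  0.099] [-0.12  0.48  1.92  0.    0.75 -0.09]
0 -1
[0.533 0.137 0.333] None
[0.531 0.071 0.288] None
[ 0.529 -0.013  0.211] None
[ 0.528 -0.053  0.099] None
```

```bash
python3 - <<'E'
from h import *
from rig import manip
import cv2
manip.command_gripper(0.0,20)
print(manip.get_time(),manip.get_width())
p,o=pose(A0,1,off=.06); manip.move_to(p,o)
print(manip.get_time(),manip.get_position()-p,manip.get_contact_force())
for off in (.02,):
    p,o=pose(A0,1,off=off); manip.servo_line(p,o,rate=.1)
print(manip.get_time(),manip.get_contact_force())
for n in ["scene","top","wrist"]:
    cv2.imwrite(f"pics/{n}1.png",manip.camera(n)["image"][:,:,::-1])
E
```

```text
0.9167 -7.527402902446108e-05
2.825 [-2.15874465e-04  6.87476530e-04 -3.38425825e-06] [0.07165564 0.72227665 0.00163092]
3.375 [-0.17837139  0.04010573 -0.60211026]
```

View pics/scene1.png

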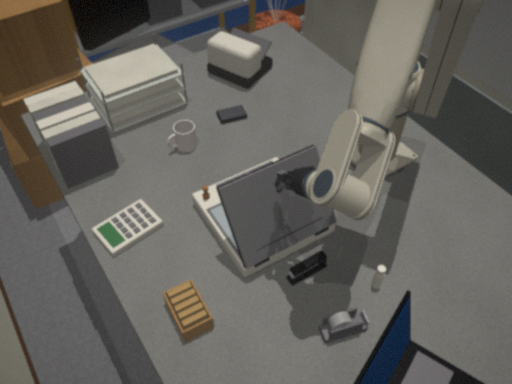

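View pics/wrist1.png

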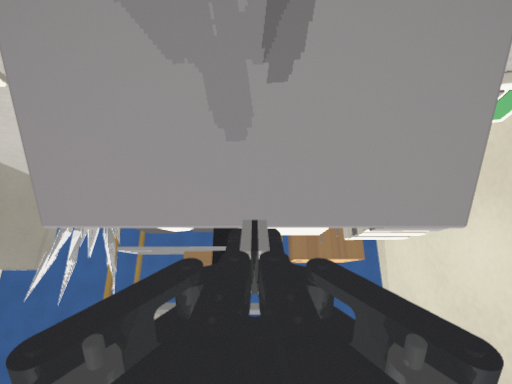

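The wrist view shows the closed fingertips at about (255,220), a little inside the lid's free edge at row 228. I'll use a contact point slightly further in, touch down, and follow the arc.

```bash
python3 - <<'E'
from h import *
from rig import manip
import cv2
r=.228
p,o=pose(A0,1,r=r,off=.001); manip.servo_line(p,o,rate=.06)
print(manip.get_time(),np.round(manip.get_contact_force(),2))
for a in np.linspace(A0-.05,.12,8):
    p,o=pose(a,1,r=r); manip.servo_line(p,o,rate=.07)
    f=np.array(manip.get_contact_force()); print(round(manip.get_time(),2),round(a,3),f.round(2))
    if np.linalg.norm(f)>20: print("stop");break
cv2.imwrite(f"pics/scene2.png",manip.camera("scene")["image"][:,:,::-1])
cv2.imwrite(f"pics/wrist2.png",manip.camera("wrist")["image"][:,:,::-1])
E
```

```text
4.05 [ 0.26 -0.27  1.21]
4.38 0.927 [-0.01 -0.53  1.48]
4.92 0.812 [-0.07  0.26  0.16]
5.45 0.696 [ 0.38 -0.66  0.05]
5.98 0.581 [-0.43 -0.33  0.67]
6.52 0.466 [-0.52  0.53  0.24]
7.05 0.351 [ 0.06  0.06 -0.7 ]
7.58 0.235 [-0.21 -0.41  0.27]
8.12 0.12 [ 0.14 -0.04  0.62]
```

View pics/scene2.png

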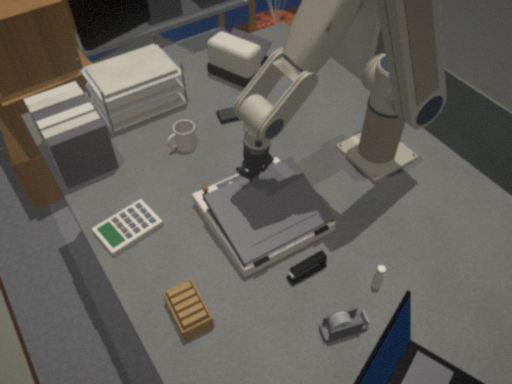

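View pics/wrist2.png

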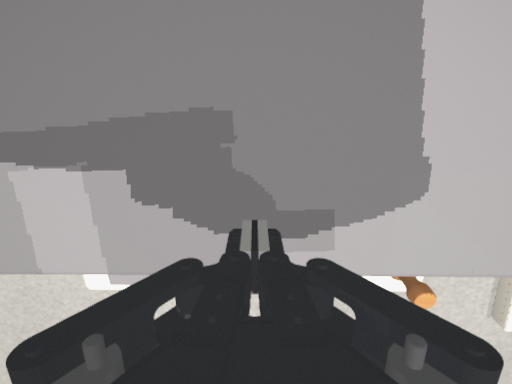

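The lid follows the fingertips and is nearly shut. I'll finish slowly, watching the force.

```bash
python3 - <<'E'
from h import *
from rig import manip
import cv2
r=.228
for a in (.06,.02,0.008):
    p,o=pose(a,1,r=r); manip.servo_line(p,o,rate=.04)
    print(round(manip.get_time(),2),a,np.round(manip.get_contact_force(),2),manip.get_position()[2])
p,o=pose(0,1,r=r)
for dz in np.arange(0.0,-.0081,-.001):
    manip.servo_line(p+[0,0,dz],o,rate=.02); manip.hold(.05)
    f=manip.get_contact_force(); print(round(manip.get_time(),2),round(dz,4),np.round(f,2),manip.get_position()[2])
    if f[2]>12: break
manip.servo_line(np.array(manip.get_position())+[0,0,.04],None,rate=.12)
manip.hold(.1)
d={}
for n in ["scene","top"]:
    d[n]=manip.camera(n)
    cv2.imwrite(f"pics/{n}3.png",d[n]["image"][:,:,::-1])
pickle.dump(d,open("d3.pkl","wb"))
print(manip.get_time(),manip.get_contact_force())
im=d["scene"]["image"][150:290,185:345,::-1]; cv2.imwrite("pics/s3.png",cv2.resize(im,None,fx=4,fy=4,interpolation=2))
E
```

```text
8.72 0.06 [-0.7   0.23  0.78] 0.11270251423087041
9.1 0.02 [-0.12 -0.35  0.25] 0.10360385589086929
9.35 0.008 [ 0.25  0.55 -0.47] 0.10090447464326263
9.65 0.0 [-0.11 -0.02  0.36] 0.09896650174791216
9.95 -0.001 [ 0.46 -0.25 -0.78] 0.09796294423604067
10.25 -0.002 [ 0.46 -0.08  0.21] 0.09694298303816493
10.55 -0.003 [ 0.69  0.81 -0.14] 0.0959358665116156
10.85 -0.004 [-0.02 -1.33  0.27] 0.09492240717311959
11.15 -0.005 [-0.21 -0.7  -0.35] 0.09392919518529383
11.45 -0.006 [ 0.35 -0.23 -0.41] 0.09294272826431231
11.75 -0.007 [ 0.7   0.03 -0.12] 0.09193865641077699
12.05 -0.008 [ 0.04 -0.43  0.1 ] 0.0909357714602894
12.7333 [ 0.08635568  0.51715403 -0.61482065]
```

View pics/s3.png

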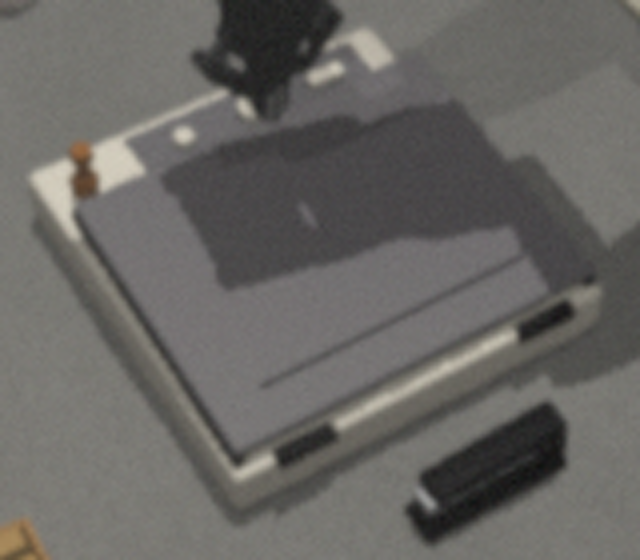

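View pics/top3.png

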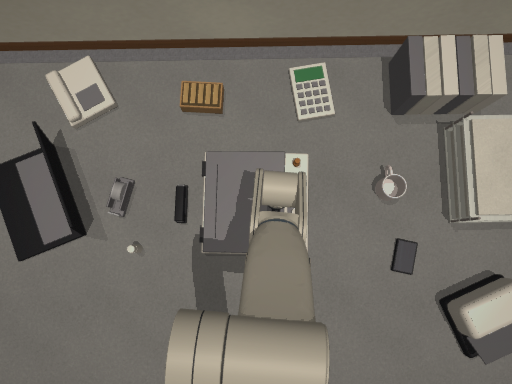

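```bash
python3 - <<'E'
from h import *
import cv2
d=pickle.load(open("d3.pkl","rb"))
for n in ("scene","top"):
  u0,v0=(185,150) if n=="scene" else (190,140)
  im=cv2.resize(d[n]["image"][v0:v0+140,u0:u0+160,::-1],None,fx=4,fy=4,interpolation=2)
  for a,col in ((0,(0,255,0)),(.05,(0,0,255)),(.1,(255,255,0))):
    q=[proj(d[n],S2W(s,L(a,x,y,.022))) for x,y in ((.165,0),(.165,-.26),(-.165,-.26),(-.165,0))]
    q=np.array([((u-u0+.375)*4,(v-v0+.375)*4) for u,v in q]).astype(int)
    cv2.polylines(im,[q],True,col,1)
  cv2.imwrite(f"pics/ov_{n}.png",im)
E
```

```text
(no output)
```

View pics/ov_scene.png

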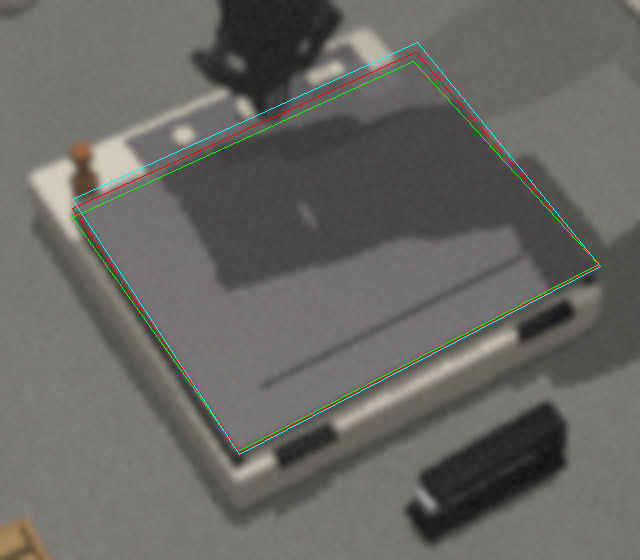

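View pics/ov_top.png

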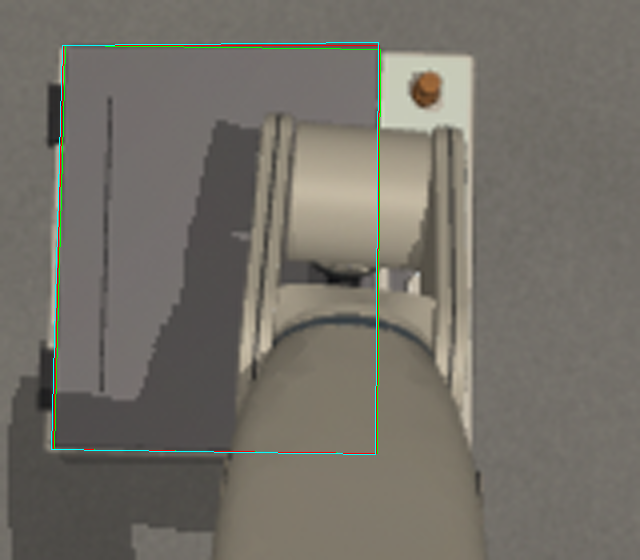

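The lid looks almost shut, but the force never rose, so there may still be a few mm of gap. I'll go back down and push on until there is a firm reaction.

```bash
python3 - <<'E'
from h import *
from rig import manip
import cv2
r=.228
p,o=pose(0,1,r=r)
manip.servo_line(p+[0,0,-.006],o,rate=.1)
d=manip.camera("wrist"); cv2.imwrite("pics/w4.png",d["image"][:,:,::-1])
print(np.array(manip.get_position()),p)
for dz in np.arange(-.009,-.0241,-.0015):
    manip.servo_line(p+[0,0,dz],o,rate=.02)
    f=manip.get_contact_force(); print(round(manip.get_time(),2),round(dz,4),np.round(f,2),manip.get_position()[2])
    if f[2]>8: break
cv2.imwrite("pics/w5.png",manip.camera("wrist")["image"][:,:,::-1])
c=manip.camera("scene");im=c["image"][150:290,185:345,::-1]; cv2.imwrite("pics/s5.png",cv2.resize(im,None,fx=4,fy=4,interpolation=2))
E
```

```text
[ 0.5281329  -0.0407916   0.09314759] [ 0.52791028 -0.04077165  0.099     ]
13.62 -0.009 [-0.06 -0.05  0.97] 0.09022293551981425
13.87 -0.0105 [-0.39 -0.62 -0.05] 0.08856729195712759
14.12 -0.012 [0.74 0.35 1.22] 0.08690916776039033
14.37 -0.0135 [ 0.14  0.07 -0.06] 0.0853660243302174
14.62 -0.015 [-0.36 -0.81 -0.21] 0.0839005849309823
14.87 -0.0165 [-0.42  0.19 -0.24] 0.08238613534505822
15.12 -0.018 [ 0.02  0.63 -0.71] 0.08090475741997703
15.37 -0.0195 [0.55 0.29 0.45] 0.07938990541116864
15.62 -0.021 [-0.91  0.76  0.03] 0.07786419749782945
15.87 -0.0225 [-0.42 -0.12 -0.7 ] 0.07636629559294247
16.12 -0.024 [-0.56  0.36  0.14] 0.07489676415012882
```

View pics/s5.png

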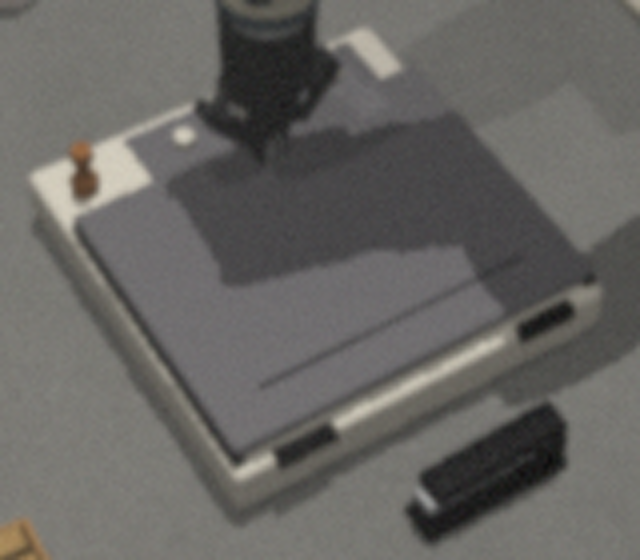

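View pics/w5.png

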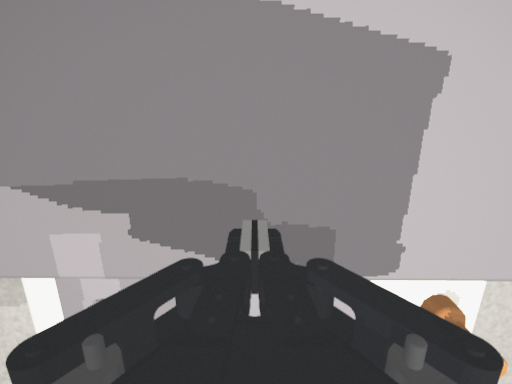

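```bash
python3 - <<'E'
from h import *
import cv2
w=pickle.load(open("d0.pkl","rb"))["wrist"]; c=dict(w); c["cam_to_world"]=w["mount"]
for dz in (.02,.026,.032,.038):
  print(dz,[(h,proj(c,np.array([h,0,dz])).round(1)) for h in (0,.01,.022,.035,.05)])
for x in (0,.009,.022,.03): print("tip",x,proj(c,np.array([x,0,-.011])).round(1),proj(c,np.array([x,0,.011])).round(1))
# edge width check: +-165 
for h in (0,.022,.05): print(h,proj(c,np.array([h,.165,.032])).round(1),proj(c,np.array([h,-.165,.032])).round(1))
im=cv2.imread("pics/w5.png")[180:310,170:340]; cv2.imwrite("pics/w5c.png",cv2.resize(im,None,fx=4,fy=4,interpolation=2))
im=cv2.imread("pics/w4.png"); cv2.imwrite("pics/w4c.png",im)
E
```

```text
0.02 [(0, array([253.6, 259.3])), (0.01, array([253.6, 251. ])), (0.022, array([253.7, 242.2])), (0.035, array([253.7, 233.7])), (0.05, array([253.8, 225.1]))]
0.026 [(0, array([253.6, 267.8])), (0.01, array([253.6, 259.1])), (0.022, array([253.7, 249.8])), (0.035, array([253.7, 241. ])), (0.05, array([253.8, 232. ]))]
0.032 [(0, array([253.6, 276.1])), (0.01, array([253.6, 267.1])), (0.022, array([253.7, 257.4])), (0.035, array([253.7, 248.1])), (0.05, array([253.8, 238.8]))]
0.038 [(0, array([253.6, 284.3])), (0.01, array([253.6, 274.9])), (0.022, array([253.7, 264.8])), (0.035, array([253.8, 255.2])), (0.05, array([253.8, 245.4]))]
tip 0 [253.5 212.7] [253.5 246.3]
tip 0.009 [253.6 207.2] [253.6 239.3]
tip 0.022 [253.6 200.2] [253.7 230.4]
tip 0.03 [253.7 196.3] [253.7 225.4]
0 [515.3 276.3] [ -7.5 275.9]
0.022 [486.7 257.5] [ 21.3 257.3]
0.05 [458.2 238.9] [ 49.9 238.7]
```

View pics/w5c.png

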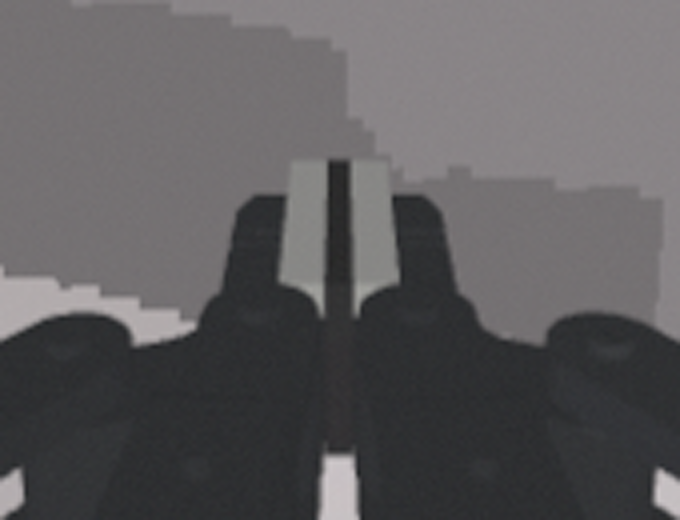

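View pics/w4c.png

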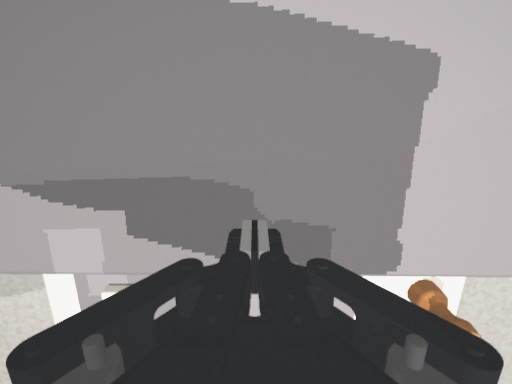

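```bash
python3 - <<'E'
from h import *
from rig import manip
d=pickle.load(open("d3.pkl","rb"))
p=np.array(manip.get_position())
for t in (-.02,-.01,0,.01,.022):
    u=proj(d["scene"],p-[0,0,t]); print(t,((u-[185,150]+.375)*4).round())
print(manip.get_width(),Ro.from_rotvec(manip.get_ee_rot()).as_matrix().round(3), manip.get_joint_positions())
E
```

```text
-0.02 [269. 147.]
-0.01 [269. 155.]
0 [269. 163.]
0.01 [269. 171.]
0.022 [269. 180.]
-0.00010663784509435038 [[-0.    1.   -0.03]
 [ 0.   -0.03 -1.  ]
 [-1.   -0.   -0.  ]] [-9.95310151e-02  5.15748766e-01  1.92933343e+00  3.66729361e-05
  6.96575111e-01 -6.95360564e-02]
```

```bash
python3 - <<'E'
import cv2
im=cv2.imread("pics/s5.png")[60:240,160:400]; cv2.imwrite("pics/s5c.png",cv2.resize(im,None,fx=3,fy=3))
E
```

```text
(no output)
```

View pics/s5c.png

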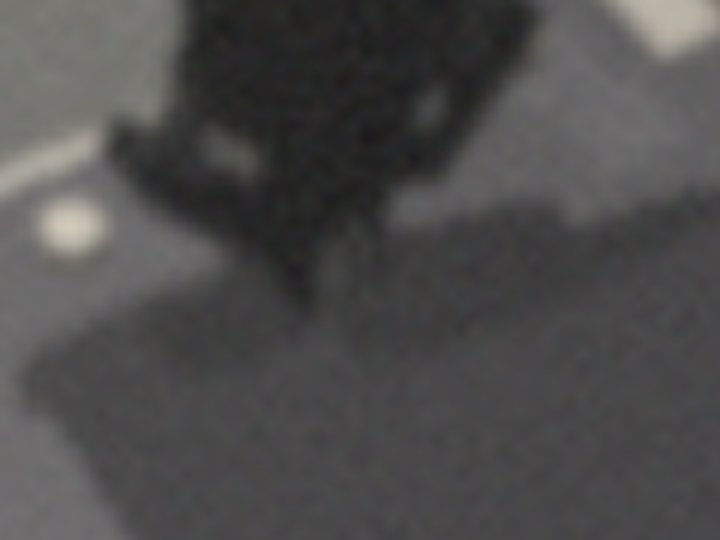

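In the free-air picture the fingertips are about at TCP height, not 22 mm ahead of it. The lid is therefore still a hair open, which explains the lack of force. I'll keep pushing slowly.

```bash
python3 - <<'E'
from h import *
from rig import manip
import cv2
p,o=pose(0,1,r=.228)
z=.075
while z>.055:
    z-=.0015
    manip.servo_line([p[0],p[1],z],o,rate=.02)
    f=np.mean([manip.get_contact_force() for _ in range(3)],0); print(round(manip.get_time(),2),round(z,4),np.round(f,2),manip.get_position()[2])
    if f[2]>10: break
c=manip.camera("scene");im=c["image"][150:290,185:345,::-1]; cv2.imwrite("pics/s6.png",cv2.resize(im,None,fx=4,fy=4,interpolation=2))
cv2.imwrite("pics/w6.png",manip.camera("wrist")["image"][:,:,::-1])
E
```

```text
16.47 0.0735 [ 0.35 -0.26 -0.43] 0.07340226652654282
16.72 0.072 [-1.74  0.71  5.64] 0.07244425435795462
16.97 0.0705 [-6.83  0.93 21.9 ] 0.07230592893227371
```

View pics/s6.png

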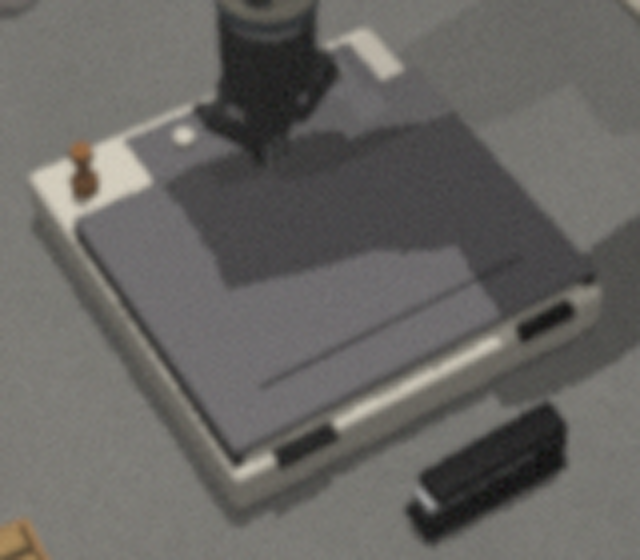

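View pics/w6.png

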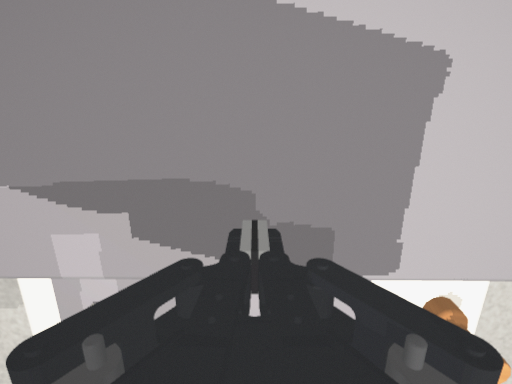

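The stop is hard at TCP z = 0.0723 m, where the force jumps to 22 N, so the lid is shut and the tips sit about 5 mm behind the TCP. Next is the start button.

```bash
python3 - <<'E'
from h import *
from rig import manip
import cv2
p,o=pose(0,1,r=.228)
manip.servo_line([p[0],p[1],.105],o,rate=.1)
b=np.array([.4944,-.1117])
manip.servo_line([b[0],b[1],.105],o,rate=.12)
manip.servo_line([b[0],b[1],.068],o,rate=.07)
cv2.imwrite("pics/w7.png",manip.camera("wrist")["image"][:,:,::-1])
c=manip.camera("scene");im=c["image"][150:290,185:345,::-1]; cv2.imwrite("pics/s7.png",cv2.resize(im,None,fx=4,fy=4,interpolation=2))
print(manip.get_time(),manip.get_position(),manip.get_contact_force())
E
```

```text
19.1333 [ 0.494722   -0.11177673  0.06824347] [0.96859538 0.23827872 0.04432969]
```

View pics/s7.png

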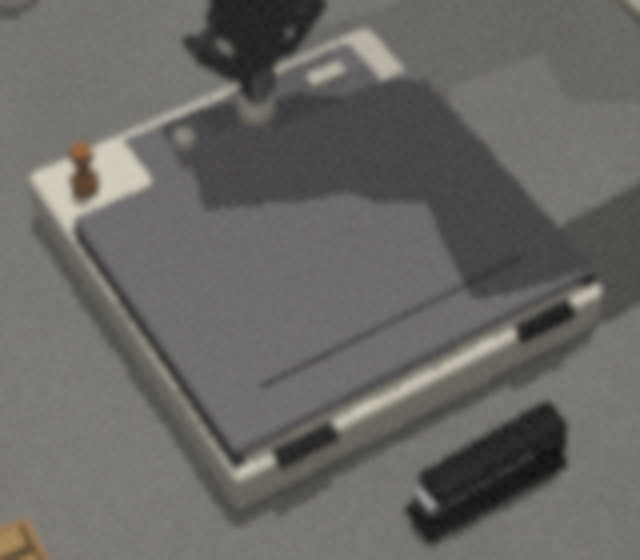

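View pics/w7.png

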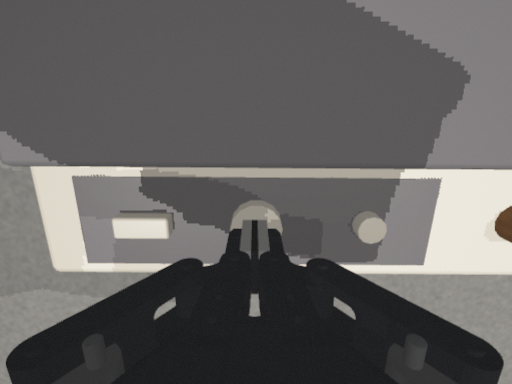

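The tip is over the round button, at about (257,220) in the wrist view. The small and oblong buttons are well clear on either side. Pressing now.

```bash
python3 - <<'E'
from h import *
from rig import manip
import cv2
p,o=pose(0,1,r=.228)
b=np.array([.4944,-.1117]); z=.064
manip.servo_line([*b,z],o,rate=.04)
while z>.0525:
    f=np.mean([manip.get_contact_force() for _ in range(3)],0); print(round(manip.get_time(),2),round(z,4),np.round(f,2),round(manip.get_position()[2],4))
    if f[2]>8: break
    z-=.001; manip.servo_line([*b,z],o,rate=.02)
manip.hold(.2); print(manip.get_contact_force())
manip.servo_line([*b,.09],o,rate=.05)
manip.servo_line([*b,.2],o,rate=.15)
q=list(manip.get_joint_positions())
manip.set_joints([q[0]+1.0]+q[1:])
manip.hold(.2)
for n in ["scene","top"]:
    c=manip.camera(n);u,v=(185,150) if n=="scene" else (190,130)
    cv2.imwrite(f"pics/{n}8.png",c["image"][:,:,::-1])
    im=c["image"][v:v+140,u:u+160,::-1]; cv2.imwrite(f"pics/{n}8c.png",cv2.resize(im,None,fx=4,fy=4,interpolation=2))
print(manip.get_time(),manip.get_contact_force())
E
```

```text
19.38 0.064 [-0.17 -0.17 -0.39] 0.064
19.63 0.063 [0.52 0.59 0.03] 0.063
19.88 0.062 [-0.52 -0.06  0.05] 0.0619
20.13 0.061 [0.35 0.58 1.49] 0.061
20.38 0.06 [ 1.15 -0.12  2.03] 0.06
20.63 0.059 [ 0.18 -0.09  2.12] 0.059
20.88 0.058 [-0.61  1.34  2.95] 0.058
21.13 0.057 [0.43 1.14 3.79] 0.0571
21.38 0.056 [-0.67  0.96  9.29] 0.0564
[-0.75890218  0.32725616  8.40957877]
25.3667 [-0.04112585 -0.1615426   0.398257  ]
```

View pics/top8.png

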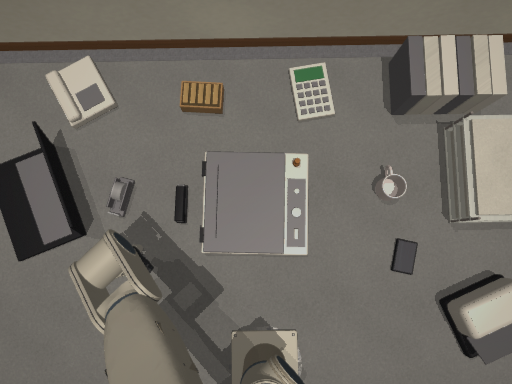

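View pics/scene8c.png

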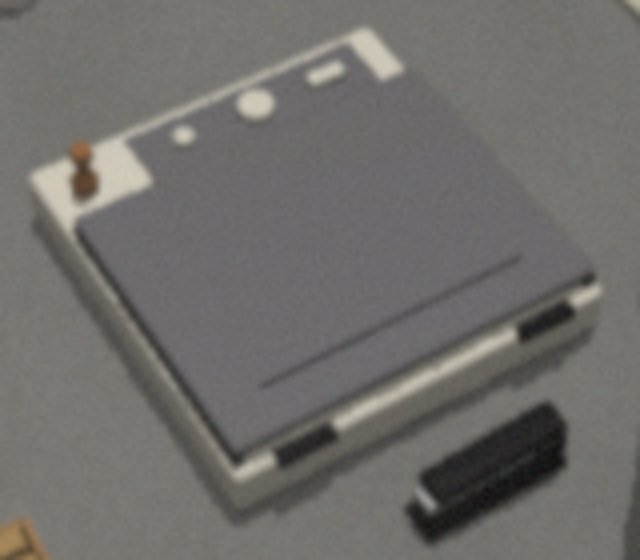

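View pics/top8c.png

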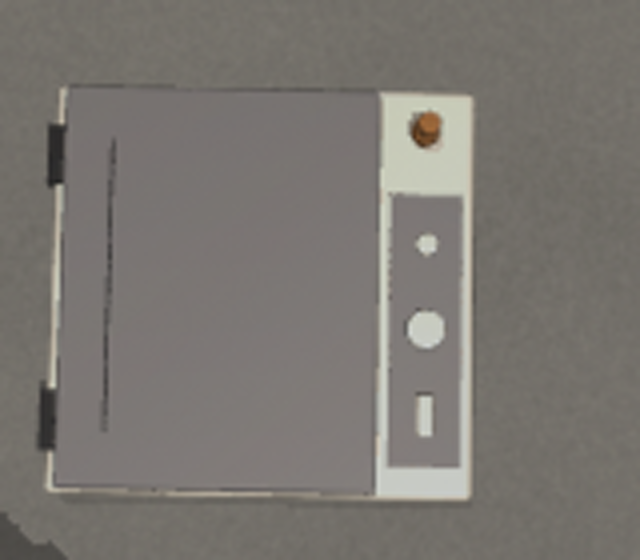

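The lid lies flat, the buttons are up and the stamp and stapler are unmoved. The glue is hidden in the top view, so I'll check it in the scene view.

View pics/scene8.png

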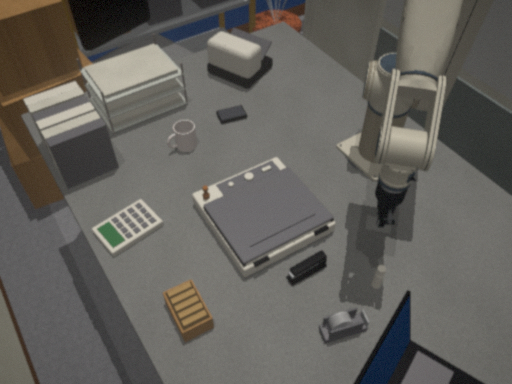

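The glue still stands at about (379,277), in the arm's shadow, and the gripper is clear of everything.

```bash
python3 -c "
from rig import manip
manip.sign_off(); print(manip.get_time())"
```

```text
the job is handed in; nothing more can be done
the job is handed in; nothing more can be done
```

The lid is shut, the start button was pressed once and released, and the job was handed in at about 25.4 s on the robot's clock.

- **Lid:** I pushed it down along its arc with the closed fingertips until it met a hard stop. The contact force jumped to about 22 N there, and later pictures show the lid lying flat.
- **Start button:** I pressed straight down through about 5 mm of travel, with the force rising to about 4 N and then to 9 N at the stop. I then lifted off, and the button looks up again in the last pictures.
- **Other items:** In the last pictures the stamp, stapler, mug, inkpad, glue and tape stand where they were, and the other two buttons were not touched. The contact force was near zero with the arm moved clear. The passport is under the shut lid, so I could not see it.
- **Disagreement with the description:** The closed fingertips turned out to sit about 5 mm behind the TCP, not 22 mm ahead of it. My first push therefore left the lid slightly open, and I lifted off and pushed on to the stop before pressing start.

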